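Free the blocked specimen press and hold its lever level

ROBOT

A 6-joint arm with a two-finger parallel gripper is mounted at the origin on a cart in front of the work surface, level with it; the furniture and walls round the work are solid. World frame = base frame: x ahead of the robot, y to its left, z up, the work surface at z = 0. Lengths are in m, angles in degrees, forces in N, time in s.
With the tool pointing down it reaches from about 0.375 to 0.9 m from the base axis. Payload 3.1 kg.
Tool frame: the origin (TCP) lies midway between the tips of the shut fingers; the grasp point (between the pads) lies 19 mm behind it; z points along the fingers, y is the direction in which the jaws open and shut (so a half turn about z gives the same grasp; the last joint's range is limited). The gripper opens to 87 mm and grips with 3 to 60 N. Pads are 19 mm wide; open, the fingers measure 117 mm over their backs; the gripper's body (75 mm by 190 mm) begins 51 mm behind the grasp point.
Start: joints at [60.132, 30.224, 82.088, -0, 67.689, -10.227], TCP at [0.21, 0.589, 0.223] pointing down, gripper open.
Joint ranges: [-176.69, 176.69], [-43.24, 126.21], [12.49, 139.97], [-82, 262], [0, 151.66], [-163.58, 163.58]. Speed limits (degrees/s): [159.86, 159.86, 180, 180, 180, 180].

INTERFACE

Orientations are given as a 3x3 rotation matrix whose columns are the frame's x, y, z axes.
In Python, from rig import status, vision, bot, models gives the robot as it stands.
- The arm moves only by the tool send_rows, never from a script. Its argument "moves" is a list of rows, each a list of 7 numbers: the shift along the tool's x, y, z in units of 25 mm (1.0 is 25 mm), then the turn, a rotation vector about the tool's x, y, z in units of 10 degrees (1.0 is 10 degrees), then the closure, from -1 (fully open) to 1 (shut), so that 0 is half open. In form: [[dx, dy, dz, rx, ry, rz, hand], ...]. A call has 1 to 12 rows; each row shifts and turns the commanded pose from where the row before left it, along the tool's axes as they then stand; what a row does not reach is not made up. A row lasts 1/8 s, in which the tool goes at most 62.5 mm and 10.7 degrees, less where a joint would pass 70% of its speed; a pose out of reach is approached as far as the arm can. A call is refused whole if a number of a shift passes 1 or a number of a turn 1, either way. A call with a gripper value outside its range is refused whole. The fingers move at their own pace and stop on an object; the grip force is fixed at half the most. Time passes only in rows, so rows that do not move let the fingers close. It gives the time, the measured TCP pose, the force and the opening at its end, in the units of the state.
- status.read_state(): the state, without advancing time (a new reading comes with each control period).
- vision.capture(name): name is "scene" or "top" or "wrist"; returns a dict with "img" (400x640x3 uint8, red, green, blue), "depth" (400x640 float32, m along the optical axis (not along the pixel's ray), 0 where there is no reading), "fx", "fy", "cx", "cy" (pixels), "distortion" ([k1, k2, p1, p2, k3] as OpenCV has them; the pictures are not rectified), "pose" (4x4, takes a point from camera to world coordinates); the wrist camera has in their place "hand_eye" (4x4, takes a point from camera to tool coordinates, whose origin is the TCP and whose axes are the flange's). Camera axes: x right, y up, looking along -z (the intrinsics and any distortion apply to the point x, -y, -z); pixel columns grow to the right and rows downward; lengths in m; the calibration is good to about 2 mm. A picture is of the moment at which its call begins: read the wrist's pose just before it.
- bot.hand_in(): hands the job in, once; it reports no verdict.
Trained networks look in the newest picture that a camera, given by its name, has taken for a name from the list of things; names that differ only in an ending like _2 or _b are one class to them, and where a whole thing is asked for, a point or a joint stands for the part that bears it (a point fixed in the world has none). Each returns a list of dicts, best first, with "confidence" (0 to 1); they miss things now and then, are a little off and sometimes report something else, mostly with a low value. They report only what shows in the picture. A call takes as long as a camera call.
- models.masks_of(camera, name): "mask" (400x640 bool, what is visible of it) and "extent" ([left, top, right, bottom] in pixels, round what is visible of it).
- models.landmark_of(camera, name): "point" ([column, row] in pixels: a listed point, or the origin of a listed thing).
The state is a dict: "time_s": time; "joint_positions": joint angles; "qvel": joint speeds; "tau": joint torques, N m; "position": TCP position; "tcp_rot": TCP orientation; "force": force on the tool from outside, world axes, zero at the start; "moment": the same for the moment, N m; "opening": opening from 0.0 (shut) to 1.0 (fully open).
Only numpy, scipy, OpenCV 4.12 (cv2) and the standard library are available. Lean on these libraries where they do the work, as an engineer would, in place of code of your own. Each camera call takes 0.05 s, during which the arm holds its last target.

TASK

A marker pen lies across the well of the small hand-lever specimen press and blocks its foot: draw it out from under the lever without pressing the foot onto it, and lay it (not drop it) flat on the worktop a good hand's breadth, 12 cm or more, from the well. Then push the sprung lever down by its round black pad until the lever is level and keep it there for at least three seconds, never going far past level, which would crush the specimen. Finish while still holding the lever level, do not let go, and leave the other things on the worktop where they are.

Things in the scene. Friction and masses are not known exactly. Their poses are not given: they have to be found in the camera images.
- press_well (a point): Centre of the mouth of the round well (40 mm wide, 21 mm deep) in the specimen press's aluminium anvil, 25 mm above the worktop. The press is fixed; its bed is 60 mm wide (y) and reaches from 70 mm on the handle side (-x) to 100 mm behind the well. Axes of the press: -x from the well towards the lever's handle end (roughly to the robot's left), -y roughly towards the robot, z up.
- press_hinge (a point): Hinge of the lever, fixed, 70 mm behind the well (+x of the press), 73 mm above the worktop; axes of the press. It sits between two grey cheeks (47 mm wide over the pin, top 92 mm above the worktop). A thin gauge plate stands along the +y side of the lever, 7 to 53 mm from the hinge, top 106 mm above the worktop, with a black mark at level.
- press_lever (a joint): Angle of the steel lever, rad: 0 = released (held up by its spring, handle end sloping up by 0.40), growing as it is pushed down; 0.40 = level; hard stop 0.58. The spring pushes back at the pad with about 3 N released, 9 N level, 11 N at the stop, and raises the lever when let go. With the marker over the well the lever stops at about 0.16.
- press_pad (a point): Centre of the top of the round black thumb pad (42 mm wide) at the lever's end, 130 mm from the hinge along the lever and 18 mm above its centre line: about 140 mm above the worktop when released, 91 mm when level. Axes turn with the lever: -x away from the hinge, z out of the pad. The bar is 16 mm wide, 12 mm thick; its rubber foot (24 mm wide) hangs 70 mm from the hinge over the well.
- marker_mid (a point): Centre (half-way up) of the white marker pen with a black cap, 136 mm long along its own y, 18 mm wide (x) and 17 mm high (z), about 30 g; it does not roll. It starts flat on the anvil, across the press beneath the foot, and sticks out more on the side towards the robot (-y of the press). About 9 mm of air lie between it and the foot. Worktop x 0.40-0.55, y 0.43-0.50 is free.
- cup: Sample cup with a screw lid, 61 mm wide, 68 mm tall, loose; origin at the centre of its underside. Bystander.
- dropper: Small clear dropper bottle, 26 mm wide, 70 mm tall, loose; origin at the centre of its underside. Bystander.
- tape: Roll of paper tape lying flat, 59 mm wide, 19 mm high, loose; origin at the centre of its underside. Bystander.
- counter: Round hand tally counter lying flat, 54 x 45 mm, 18 mm high, loose; origin at the centre of its underside. Bystander.

How it is judged:
By the outcome, as a careful person would: the job done as asked, in the order asked, and still so for the second after the job is handed in, while the arm keeps its last pose, push and grip.
It also fails if it takes over 64 s, if anything falls off the work surface, if the arm or the gripper's body presses on something with over 40 N, if the wrist force passes 120 N, or if a joint passes its speed limit or range.

## Working session

There is one attempt and no reset: what is moved stays moved. The work goes in short steps, Python scripts to look and compute and a tool call to move; the robot and the scene stay as the last step left them, time stands still between calls to the robot, and variables do not carry over. Pictures are saved under pics/ and viewed, and the job is handed in when it is done.

Besides the shell and the picture viewer there is one more tool, called by a JSON object that holds its "op" and its "data", one argument or row to a line. send_rows: Moves the arm, as the interface text tells. Its arguments: {"type":"object","properties":{"moves":{"type":"array"}},"required":["moves"]}

```bash
ls; mkdir -p pics; cat > h.py <<'E'
import numpy as np, cv2
from rig import status, vision, bot, models
def cap(n,fn=None):
    s=status.read_state(); c=vision.capture(n)
    if 'pose' not in c or c.get('pose') is None:
        T=np.eye(4);T[:3,:3]=np.array(s['tcp_rot']);T[:3,3]=s['position'];c['pose']=T@np.array(c['hand_eye'])
    c['pose']=np.array(c['pose'])
    if fn: cv2.imwrite('pics/'+fn,c['img'][:,:,::-1])
    return c
def ray(c,p):
    K=np.array([[c['fx'],0,c['cx']],[0,c['fy'],c['cy']],[0,0,1]])
    u=cv2.undistortPoints(np.array([[p]],float),K,np.array(c['distortion'],float))[0,0]
    d=c['pose'][:3,:3]@np.array([u[0],-u[1],-1]); return c['pose'][:3,3],d
def atz(c,p,z):
    o,d=ray(c,p); return o+d*(z-o[2])/d[2]
def atd(c,p):
    o,d=ray(c,p); k=c['depth'][int(round(p[1])),int(round(p[0]))]; return o+d*k
def proj(c,P):
    P=np.atleast_2d(P); q=(P-c['pose'][:3,3])@c['pose'][:3,:3]; q=q*[1,-1,-1]
    K=np.array([[c['fx'],0,c['cx']],[0,c['fy'],c['cy']],[0,0,1]])
    return cv2.projectPoints(q,np.zeros(3),np.zeros(3),K,np.array(c['distortion'],float))[0][:,0]
def cloud(c,m):
    v,u=np.nonzero(m&(c['depth']>0))
    K=np.array([[c['fx'],0,c['cx']],[0,c['fy'],c['cy']],[0,0,1]])
    p=cv2.undistortPoints(np.stack([u,v],1).astype(float)[:,None],K,np.array(c['distortion'],float))[:,0]
    k=c['depth'][v,u]
    q=np.stack([p[:,0]*k,-p[:,1]*k,-k],1)
    return q@c['pose'][:3,:3].T+c['pose'][:3,3]
E
cat > a.py <<'E'
from h import *
np.set_printoptions(precision=4,suppress=True)
s=status.read_state();print(s)
for n in ['scene','top','wrist']:
    c=cap(n,n+'0.png'); print(n,c['pose'].round(3).tolist())
    for t,z in [('press_well',.025),('press_hinge',.073),('press_pad',.14),('marker_mid',.0335),('cup',0),('dropper',0),('tape',0),('counter',0)]:
        for r in models.landmark_of(n,t)[:2]: print(t,r['confidence'],r['point'],atz(c,r['point'],z))
E
python3 a.py
```

```text
pics
{'time_s': 0.0, 'joint_positions': array([ 60.1319,  30.2801,  82.1572,  -0.0014,  67.6903, -10.2295]), 'qvel': array([-0.0742, -0.0331,  0.03  ,  0.0421, -0.0302,  0.0186]), 'tau': array([  0.0015, -44.0037, -17.6594,   0.0634,   0.0582,  -0.0002]), 'position': array([0.2097, 0.588 , 0.2216]), 'tcp_rot': array([[-0.9418,  0.3361, -0.0011],
       [ 0.3361,  0.9418, -0.0019],
       [ 0.0004, -0.0022, -1.    ]]), 'force': array([-0.1966, -0.0579,  0.0488]), 'moment': array([-0.0204, -0.0463,  0.0174]), 'opening': 1.0006140468410647}
scene [[-0.914, -0.255, 0.316, 0.766], [0.406, -0.56, 0.722, 0.868], [-0.007, 0.788, 0.615, 0.631], [0.0, 0.0, 0.0, 1.0]]
press_well 0.66 [328.6, 221.4] [0.4674 0.2566 0.025 ]
press_hinge 0.82 [321.9, 189.6] [0.46   0.2056 0.073 ]
press_pad 0.88 [340.1, 190.7] [0.4667 0.3026 0.14  ]
press_pad 0.63 [284.0, 185.4] [0.5578 0.2427 0.14  ]
marker_mid 0.89 [336.9, 217.6] [0.4503 0.2615 0.0335]
cup 0.66 [329.9, 171.7] [0.3693 0.0582 0.    ]
dropper 0.64 [286.3, 185.0] [0.4927 0.0652 0.    ]
tape 0.83 [297.1, 276.2] [0.5791 0.3503 0.    ]
counter 0.53 [330.5, 170.3] [0.3651 0.0531 0.    ]
top [[-0.001, 0.995, -0.095, 0.418], [-0.999, -0.004, -0.034, 0.237], [-0.034, 0.095, 0.995, 1.035], [0.0, 0.0, 0.0, 1.0]]
press_well 0.68 [327.7, 223.2] [0.4678 0.2645 0.025 ]
press_hinge 0.76 [363.3, 226.7] [0.458  0.1885 0.073 ]
press_pad 0.89 [306.2, 217.6] [0.4732 0.3035 0.14  ]
marker_mid 0.81 [323.4, 232.6] [0.4469 0.2737 0.0335]
cup 0.68 [246.7, 173.5] [0.5839 0.4517 0.    ]
dropper 0.43 [422.1, 211.7] [0.4945 0.0521 0.    ]
tape 0.92 [289.4, 171.8] [0.5872 0.353  0.    ]
counter 0.66 [422.9, 274.9] [0.3533 0.0531 0.    ]
wrist [[0.335, -0.899, -0.282, 0.132], [0.942, 0.319, 0.101, 0.617], [-0.001, -0.3, 0.954, 0.385], [0.0, 0.0, 0.0, 1.0]]
```

```bash
python3 -c "
import cv2
for n in ['scene','top']:
    i=cv2.imread(f'pics/{n}0.png')[120:320,200:460]; cv2.imwrite(f'pics/{n}0z.png',cv2.resize(i,(780,600),interpolation=cv2.INTER_CUBIC))"
```

```text
(no output)
```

View pics/scene0.png

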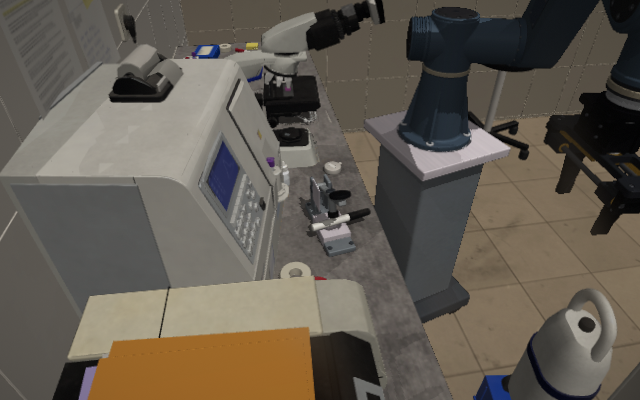

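View pics/scene0z.png

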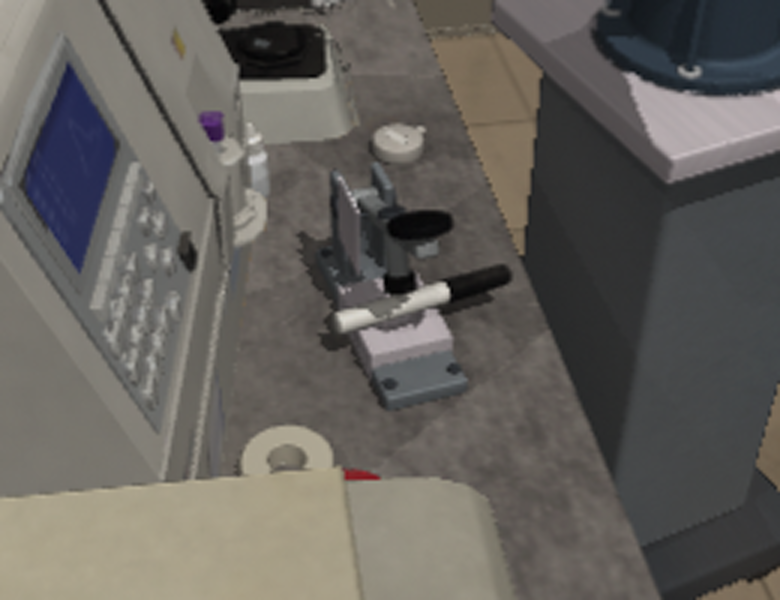

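View pics/top0.png

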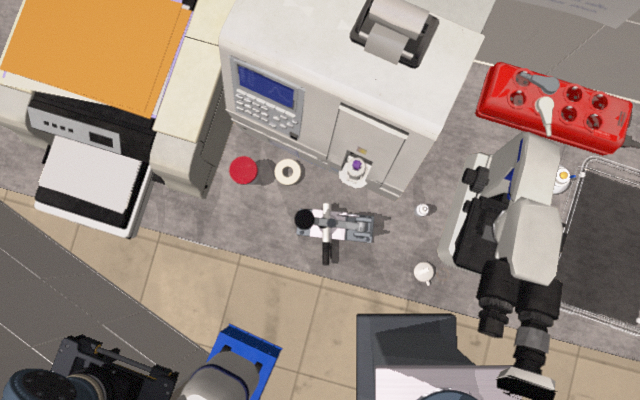

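View pics/top0z.png

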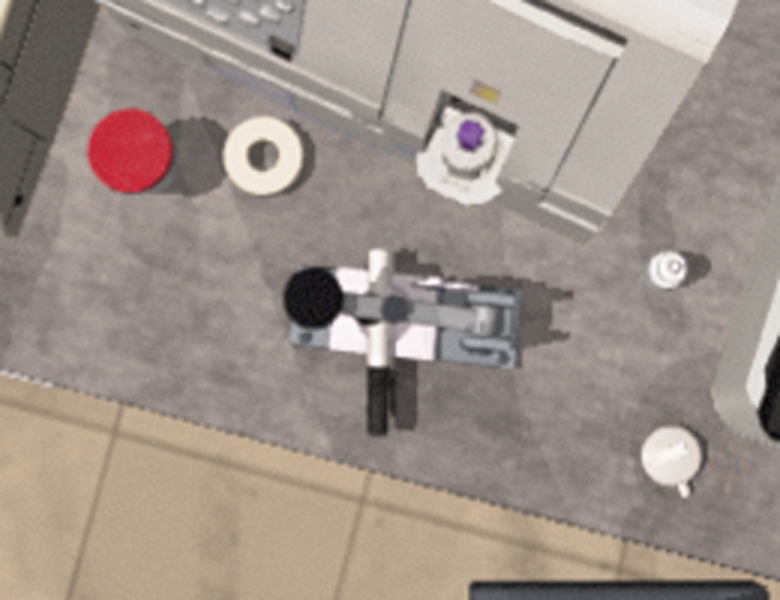

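```bash
cat > b.py <<'E'
from h import *
np.set_printoptions(precision=4,suppress=True)
for n in ['top','scene']:
    c=cap(n)
    for t in ['marker_mid','press_lever','press_pad']:
        for r in models.masks_of(n,t)[:1]:
            m=r['mask'].astype(bool); P=cloud(c,m); print(n,t,r['confidence'],r['extent'],m.sum(),P.min(0),np.median(P,0),P.max(0))
            if t=='marker_mid':
                Q=P[np.abs(P[:,2]-.04)<.006]; mu=Q.mean(0); w,v=np.linalg.eigh(np.cov((Q-mu)[:,:2].T)); a=v[:,1]*np.sign(v[0,1]); s=(Q-mu)[:,:2]@a
                print(' axis',a,np.degrees(np.arctan2(a[1],a[0])),'mid',mu[:2]+a*(s.max()+s.min())/2,'len',np.ptp(s),'w',np.ptp((Q-mu)[:,:2]@[-a[1],a[0]]),'ztop',np.percentile(Q[:,2],90))
    A=cloud(c,np.ones((400,640),bool))
    B=A[(A[:,0]>.38)&(A[:,0]<.55)&(A[:,1]>.1)&(A[:,1]<.37)]
    for lo,hi in [(-.01,.006),(.008,.016),(.021,.029),(.125,.15)]:
        Q=B[(B[:,2]>lo)&(B[:,2]<hi)]
        if len(Q)>5: 
            r=cv2.minAreaRect(Q[:,:2].astype(np.float32)*1000); print(lo,hi,len(Q),r,np.median(Q[:,2]))
E
python3 b.py
```

```text
top marker_mid 0.56 [319.5, 201.8, 332.0, 266.4] 403 [ 0.3767  0.2573 -0.0008] [0.4285 0.2678 0.0401] [0.5114 0.2768 0.0458]
 axis [ 0.9998 -0.0191] -1.097064604978213 mid [0.444  0.2686] len 0.1347846507469276 w 0.016161853766446493 ztop 0.04321282945426819
top press_lever 0.92 [294.7, 212.4, 368.3, 232.1] 832 [0.4463 0.1822 0.0034] [0.4644 0.2696 0.1116] [0.4882 0.3249 0.1498]
top press_pad 0.61 [293.9, 208.5, 366.4, 230.9] 834 [ 0.4486  0.1849 -0.0037] [0.4645 0.2796 0.1128] [0.4948 0.3444 0.1498]
-0.01 0.006 6316 ((465.9036865234375, 234.9578857421875), (168.30316162109375, 269.7587585449219), 0.032072342932224274) 0.0001931835478615751
0.008 0.016 344 ((492.344482421875, 225.58782958984375), (211.5564422607422, 122.2178955078125), 83.77116394042969) 0.013588693879869718
0.021 0.029 445 ((490.29852294921875, 220.56417846679688), (107.64228820800781, 193.3376922607422), 38.020503997802734) 0.025149494312296294
0.125 0.15 427 ((506.3093566894531, 227.3948211669922), (50.728111267089844, 215.85501098632812), 20.664316177368164) 0.14085750659910978
scene marker_mid 0.92 [308.9, 207.6
[... 209 characters left out ...]
4041800770314224
scene press_pad 0.63 [318.7, 181.0, 349.2, 218.6] 527 [ 0.3589  0.1316 -0.0032] [0.4687 0.2821 0.1066] [0.49   0.3271 0.1468]
-0.01 0.006 3964 ((464.99884033203125, 235.33258056640625), (269.3202209472656, 169.9729766845703), 89.99525451660156) -0.0017432262719535019
0.008 0.016 586 ((477.6252136230469, 235.69873046875), (92.5105209350586, 207.78189086914062), 14.915410995483398) 0.012098869271199075
0.021 0.029 408 ((471.54840087890625, 222.06466674804688), (115.49104309082031, 173.93869018554688), 26.526960372924805) 0.023346760240737785
0.125 0.15 240 ((509.81817626953125, 228.73037719726562), (57.554691314697266, 215.8950958251953), 20.51746368408203) 0.13913746323923154
```

```bash
cat > to.py <<'E'
import sys
from h import *
s=status.read_state();R=np.array(s['tcp_rot']);p=np.array(s['position'])
t=np.array([float(a) for a in sys.argv[1:4]])
print('t',s['time_s'],'p',p.round(4),'units tool',(R.T@(t-p)/.025).round(2),'yaw x',np.degrees(np.arctan2(R[1,0],R[0,0])).round(2),'z',R[:,2].round(4),'F',s['force'].round(2),'open',round(s['opening'],3))
E
```

{"op": "send_rows", "data": {
  "moves": [
    [0, 0, 0, 0, 0, -0.94, -1],
    [0, 0, 0, 0, 0, -0.94, -1],
    [0, 0, 0, 0, 0, 0, -1]
  ]
}}

```text
time_s: 2.12
position: [0.21, 0.5886, 0.2226]
tcp_rot: [[-1.0, 0.017, -0.0], [0.017, 1.0, 0.0], [0.0, 0.0, -1.0]]
force: [-0.0, -0.3, -0.9]
opening: 1.002
```

```bash
python3 to.py .395 .270 .15
```

```text
t 2.125 p [0.21   0.5886 0.2226] units tool [ -7.61 -12.62   2.9 ] yaw x 179.05 z [-0.  0. -1.] F [-0.03 -0.26 -0.91] open 1.002
```

{"op": "send_rows", "data": {
  "moves": [
    [-0.3, -0.5, 0, 0, 0, 0, -1],
    [-0.7, -1, 0, 0, 0, 0, -1],
    [-0.7, -1, 0, 0, 0, 0, -1],
    [-0.7, -1, 0, 0, 0, 0, -1],
    [-0.7, -1, 0, 0, 0, 0, -1],
    [-0.7, -1, 0, 0, 0, 0, -1],
    [-0.7, -1, 0, 0, 0, 0, -1],
    [-0.7, -1, 0, 0, 0, 0, -1],
    [-0.7, -1, 0, 0, 0, 0, -1],
    [-0.6, -1, 0, 0, 0, 0, -1],
    [-0.5, -1, 0, 0, 0, 0, -1],
    [-0.5, -1, 0, 0, 0, 0, -1]
  ]
}}

```text
time_s: 3.62
position: [0.3936, 0.2967, 0.2227]
tcp_rot: [[-1.0, 0.017, 0.0], [0.017, 1.0, -0.0], [-0.0, -0.0, -1.0]]
force: [-0.3, -1.3, 0.5]
opening: 0.998
```

{"op": "send_rows", "data": {
  "moves": [
    [-0.5, -0.7, 0, 0, 0, 0, -1],
    [-0.11, -0.4, 0.5, 0, 0, 0, -1],
    [0, 0, 0.7, 0, 0, 0, -1],
    [0, 0, 0.7, 0, 0, 0, -1],
    [0, 0, 0.3, 0, 0, 0, -1],
    [0, 0, 0, 0, 0, 0, -1],
    [0, 0, 0, 0, 0, 0, -1]
  ]
}}

```text
time_s: 4.5
position: [0.4084, 0.2709, 0.1679]
tcp_rot: [[-1.0, 0.015, 0.001], [0.015, 1.0, 0.0], [-0.001, 0.0, -1.0]]
force: [-0.8, -0.3, -0.5]
opening: 1.003
```

```bash
python3 to.py .395 .270 .028; cat > c.py <<'E'
from h import *
np.set_printoptions(precision=4,suppress=True)
c=cap('wrist','wrist1.png')
for t,z in [('marker_mid',.0335),('press_well',.025),('press_hinge',.073),('press_pad',.14)]:
    for r in models.landmark_of('wrist',t)[:1]: print(t,r['confidence'],r['point'],atz(c,r['point'],z))
for r in models.masks_of('wrist','marker_mid')[:1]:
    P=cloud(c,r['mask'].astype(bool));print(r['confidence'],r['extent'],P.min(0),P.max(0),np.median(P,0))
    Q=P[(P[:,2]>.03)&(P[:,2]<.05)]
    for x0 in np.arange(.37,.44,.01):
        q=Q[abs(Q[:,0]-x0)<.005]
        if len(q)>5: print(x0,len(q),np.percentile(q[:,1],[2,98]).mean(),np.ptp(q[:,1]),np.percentile(q[:,2],90))
E
python3 c.py
```

```text
t 4.5 p [0.4084 0.2709 0.1679] units tool [ 0.54 -0.04  5.6 ] yaw x 179.16 z [ 8.e-04  3.e-04 -1.e+00] F [-0.78 -0.28 -0.46] open 1.003
marker_mid 0.97 [320.6, 221.6] [0.4427 0.2686 0.0335]
press_well 0.73 [318.0, 237.5] [0.4642 0.2655 0.025 ]
press_hinge 0.68 [238.3, 253.7] [0.4577 0.1932 0.073 ]
press_pad 0.98 [371.0, 308.3] [0.4684 0.3052 0.14  ]
0.77 [309.0, 158.2, 326.7, 253.3] [ 0.3764  0.2557 -0.0005] [0.4851 0.2768 0.0643] [0.417  0.2669 0.0409]
0.38 163 0.268540423441353 0.014355048229036604 0.04206188957655621
0.39 165 0.26839320571004666 0.014451981699858174 0.042432535982661515
0.4 160 0.2671913421585279 0.014694985438629404 0.04256811121860632
0.41000000000000003 169 0.2675254625135445 0.015806760399843522 0.04281554759495944
0.42000000000000004 165 0.2677392531321604 0.01692635131471526 0.042958629123009975
0.43000000000000005 151 0.26773609495153605 0.01610638924804808 0.04232167232865475
0.44000000000000006 148 0.26757625388524076 0.015195054405742092 0.04236975878855216
```

View pics/wrist1.png

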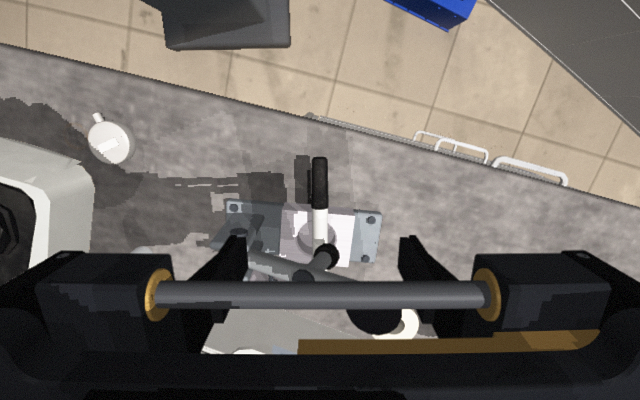

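{"op": "send_rows", "data": {
  "moves": [
    [0.54, -0.1, 0.3, 0, 0, 0, -1],
    [0, 0, 0.8, 0, 0, 0, -1],
    [0, 0, 0.8, 0, 0, 0, -1],
    [0, 0, 0.8, 0, 0, 0, -1],
    [0, 0, 0.8, 0, 0, 0, -1],
    [0, 0, 0.7, 0, 0, 0, -1],
    [0, 0, 0.5, 0, 0, 0, -1],
    [0, 0, 0.4, 0, 0, 0, -1],
    [0, 0, 0.2, 0, 0, 0, -1],
    [0, 0, 0, 0, 0, 0, -1],
    [0, 0, 0, 0, 0, 0, -1]
  ]
}}

```text
time_s: 6.18
position: [0.3949, 0.2685, 0.0354]
tcp_rot: [[-1.0, 0.015, 0.001], [0.015, 1.0, 0.0], [-0.001, 0.0, -1.0]]
force: [-0.3, 0.2, -0.8]
opening: 0.999
```

```bash
python3 to.py .395 .2685 .028
```

```text
t 6.175 p [0.3949 0.2685 0.0354] units tool [-0.   0.   0.3] yaw x 179.16 z [ 8.e-04  3.e-04 -1.e+00] F [-0.32  0.22 -0.84] open 0.999
```

{"op": "send_rows", "data": {
  "moves": [
    [0, 0, 0.32, 0, 0, 0, -1],
    [0, 0, 0, 0, 0, 0, -0.2],
    [0, 0, 0, 0, 0, 0, 0.2],
    [0, 0, 0, 0, 0, 0, 0.4],
    [0, 0, 0, 0, 0, 0, 0.6],
    [0, 0, 0, 0, 0, 0, 0.8],
    [0, 0, 0, 0, 0, 0, 1],
    [0, 0, 0, 0, 0, 0, 1],
    [0, 0, 0, 0, 0, 0, 1],
    [0, 0, 0, 0, 0, 0, 1],
    [0, 0, 0, 0, 0, 0, 1]
  ]
}}

```text
time_s: 7.55
position: [0.3946, 0.2684, 0.0271]
tcp_rot: [[-1.0, 0.015, -0.0], [0.015, 1.0, -0.0], [0.0, -0.0, -1.0]]
force: [-0.5, 0.7, -0.6]
opening: 0.197
```

```bash
python3 to.py .315 .2685 .028; python3 -c "
from h import *
c=cap('scene','s2.png');i=c['img'][140:280,240:440,::-1];cv2.imwrite('pics/s2z.png',cv2.resize(i,(800,560),interpolation=cv2.INTER_CUBIC))"
```

```text
t 7.55 p [0.3946 0.2684 0.0271] units tool [ 3.18 -0.04 -0.04] yaw x 179.16 z [-0. -0. -1.] F [-0.54  0.65 -0.63] open 0.197
```

View pics/s2z.png

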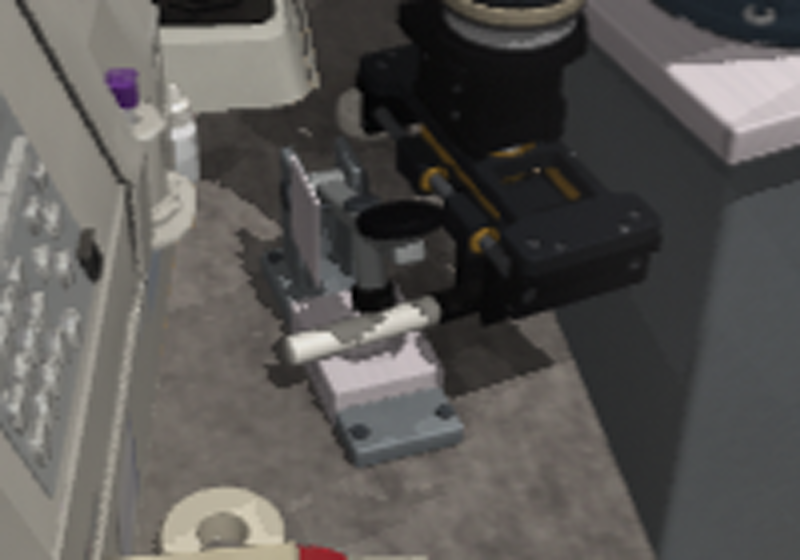

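{"op": "send_rows", "data": {
  "moves": [
    [0, 0, -0.08, 0, 0, 0, 1],
    [0.2, 0, 0, 0, 0, 0, 1],
    [0.4, 0, 0, 0, 0, 0, 1],
    [0.4, 0, 0, 0, 0, 0, 1],
    [0.5, 0, 0, 0, 0, 0, 1],
    [0.5, 0, 0, 0, 0, 0, 1],
    [0.5, 0, 0, 0, 0, 0, 1],
    [0.5, 0, 0, 0, 0, 0, 1],
    [0.3, 0, 0, 0, 0, 0, 1],
    [0.1, 0, 0, 0, 0, 0, 1],
    [0, 0, 0, 0, 0, 0, 1]
  ]
}}

```text
time_s: 8.98
position: [0.3099, 0.2698, 0.0291]
tcp_rot: [[-1.0, 0.015, 0.001], [0.015, 1.0, 0.0], [-0.001, 0.0, -1.0]]
force: [0.2, 0.1, -0.3]
opening: 0.193
```

```bash
python3 to.py .315 .2685 .16; python3 -c "
from h import *
c=cap('scene','s3.png');i=c['img'][140:280,240:440,::-1];cv2.imwrite('pics/s3z.png',cv2.resize(i,(800,560),interpolation=cv2.INTER_CUBIC))"
```

```text
t 8.975 p [0.3099 0.2698 0.0291] units tool [-0.21 -0.05 -5.24] yaw x 179.16 z [ 5.e-04  2.e-04 -1.e+00] F [ 0.17  0.14 -0.27] open 0.193
```

View pics/s3z.png

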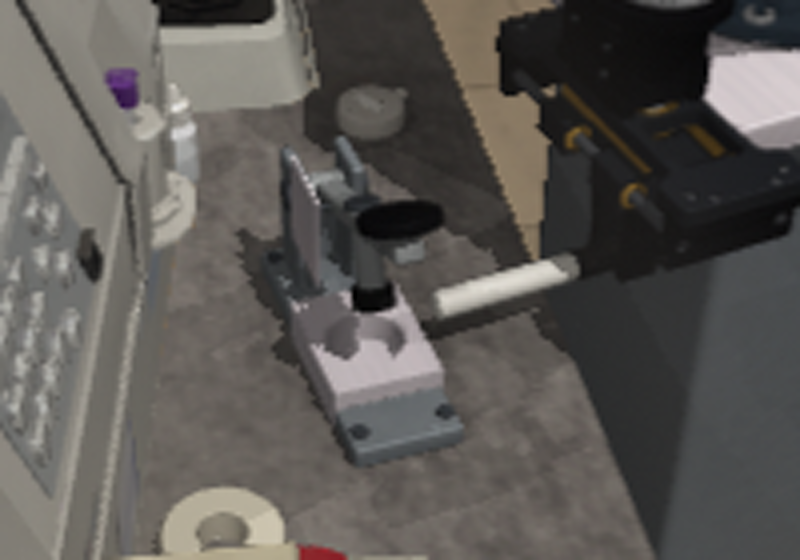

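```bash
python3 - <<'E'
from h import *
np.set_printoptions(precision=3,suppress=True)
c=cap('top'); A=cloud(c,np.ones((400,640),bool))
def box(x0,x1,y0,y1,z0,z1):
    m=np.all((A>[x0,y0,z0])&(A<[x1,y1,z1]),1); Q=A[m]; print(len(Q), Q.min(0) if len(Q) else '', Q.max(0) if len(Q) else '')
box(.36,.48,.36,.60,.03,.4)   # body region
box(.36,.56,.42,.50,.006,.4)
box(.2,.48,.33,.62,.03,.5)
for y in (.40,.43,.46,.5):
    Q=A[(abs(A[:,1]-y)<.006)&(abs(A[:,2])<.008)]; print(y,Q[:,0].min(),Q[:,0].max())
for x in (.38,.42,.46,.5,.55):
    Q=A[(abs(A[:,0]-x)<.006)&(A[:,1]>.45)&(A[:,2]>.03)]; print(x,Q[:,1].min() if len(Q) else '')
E
python3 to.py .426 .460 .08
```

```text
0  
89 [0.465 0.426 0.006] [0.56  0.467 0.074]
453 [0.301 0.33  0.112] [0.349 0.366 0.381]
0.4 0.3815653908073508 0.6541688920722175
0.43 0.3883400653681686 0.6693264258372192
0.46 0.3972891819392856 0.6822900383840318
0.5 0.4085885584717158 0.6742212278219497
0.38 
0.42 
0.46 0.6967443326759298
0.5 0.6848810572651722
0.55 0.4513470433805068
t 9.075 p [0.3103 0.2698 0.0291] units tool [-4.52  7.68 -2.03] yaw x 179.15 z [ 9.e-04  4.e-04 -1.e+00] F [-0.21 -1.04 -0.61] open 0.194
```

{"op": "send_rows", "data": {
  "moves": [
    [0, 0, -0.6, 0, 0, 0, 1],
    [0, 0, -0.8, 0, 0, 0, 1],
    [0, 0.5, -0.6, 0, 0, 0, 1],
    [0, 0.9, 0, 0, 0, 0, 1],
    [-0.3, 0.9, 0, 0, 0, 0, 1],
    [-0.5, 0.9, 0, 0, 0, 0, 1],
    [-0.6, 0.9, 0, 0, 0, 0, 1],
    [-0.6, 0.9, 0, 0, 0, 0, 1],
    [-0.7, 0.9, 0, 0, 0, 0, 1],
    [-0.7, 0.8, 0, 0, 0, 0, 1],
    [-0.5, 0.4, 0, 0, 0, 0, 1],
    [-0.3, 0.1, 0, 0, 0, 0, 1]
  ]
}}

```text
time_s: 10.58
position: [0.4181, 0.4485, 0.0788]
tcp_rot: [[-1.0, 0.015, 0.0], [0.015, 1.0, 0.0], [-0.0, 0.0, -1.0]]
force: [0.2, -0.4, -0.2]
opening: 0.199
```

{"op": "send_rows", "data": {
  "moves": [
    [0, 0, 0, 0, 0, 0, 1],
    [0, 0, 0, 0, 0, 0, 1]
  ]
}}

```text
time_s: 10.82
position: [0.4165, 0.4472, 0.0788]
tcp_rot: [[-1.0, 0.015, -0.001], [0.015, 1.0, -0.001], [0.001, -0.001, -1.0]]
force: [0.0, 0.0, -0.1]
opening: 0.196
```

```bash
python3 to.py .425 .450 .0022; python3 - <<'E'
from h import *
np.set_printoptions(precision=4,suppress=True)
c=cap('top','t4.png'); i=c['img'][120:320,200:460,::-1];cv2.imwrite('pics/t4z.png',cv2.resize(i,(780,600)))
for r in models.masks_of('top','marker_mid')[:1]:
    P=cloud(c,r['mask'].astype(bool));print(r['confidence'],r['extent'],P.min(0),P.max(0),np.median(P,0))
E
```

```text
t 10.825 p [0.4165 0.4472 0.0788] units tool [-0.34  0.12  3.06] yaw x 179.14 z [-0.0014 -0.001  -1.    ] F [ 0.02  0.   -0.12] open 0.196
0.7 [235.3, 193.0, 245.3, 227.5] [ 0.461   0.4394 -0.0008] [0.5325 0.4586 0.0973] [0.4963 0.4465 0.0922]
```

View pics/t4z.png

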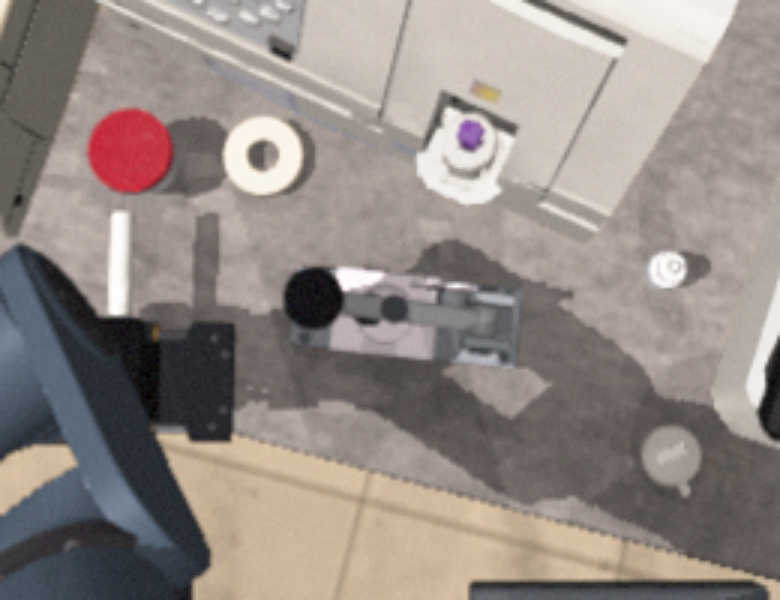

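{"op": "send_rows", "data": {
  "moves": [
    [-0.34, 0.12, 0.4, 0, 0, 0, 1],
    [0, 0, 0.7, 0, 0, 0, 1],
    [0, 0, 0.7, 0, 0, 0, 1],
    [0, 0, 0.5, 0, 0, 0, 1],
    [0, 0, 0.3, 0, 0, 0, 1],
    [0, 0, 0.2, 0, 0, 0, 1],
    [0, 0, 0, 0, 0, 0, 1],
    [0, 0, 0, 0, 0, 0, 1]
  ]
}}

```text
time_s: 11.92
position: [0.4261, 0.4512, 0.0095]
tcp_rot: [[-1.0, 0.015, 0.001], [0.015, 1.0, 0.001], [-0.001, 0.001, -1.0]]
force: [-0.8, -1.2, -0.1]
opening: 0.191
```

```bash
python3 to.py .425 .450 .0022
```

```text
t 11.925 p [0.4261 0.4512 0.0095] units tool [ 0.04 -0.05  0.29] yaw x 179.16 z [ 8.e-04  6.e-04 -1.e+00] F [-0.77 -1.16 -0.08] open 0.191
```

{"op": "send_rows", "data": {
  "moves": [
    [0, 0, 0.1, 0, 0, 0, 1],
    [0, 0, 0.1, 0, 0, 0, 1],
    [0, 0, 0.06, 0, 0, 0, 1],
    [0, 0, 0, 0, 0, 0, 1],
    [0, 0, 0, 0, 0, 0, 1]
  ]
}}

```text
time_s: 12.55
position: [0.4258, 0.4509, 0.0025]
tcp_rot: [[-1.0, 0.015, 0.0], [0.015, 1.0, -0.0], [-0.0, -0.0, -1.0]]
force: [-0.1, -0.8, -0.3]
opening: 0.199
```

```bash
python3 to.py .425 .450 .0022;python3 to.py .425 .450 .0022
```

```text
t 12.55 p [0.4258 0.4509 0.0025] units tool [ 0.03 -0.04  0.01] yaw x 179.16 z [ 0. -0. -1.] F [-0.13 -0.75 -0.31] open 0.199
t 12.55 p [0.4258 0.4509 0.0025] units tool [ 0.03 -0.04  0.01] yaw x 179.16 z [ 0. -0. -1.] F [-0.13 -0.75 -0.31] open 0.199
```

{"op": "send_rows", "data": {
  "moves": [
    [0, 0, 0.03, 0, 0, 0, 1],
    [0, 0, 0, 0, 0, 0, 1],
    [0, 0, 0, 0, 0, 0, 1]
  ]
}}

```text
time_s: 12.92
position: [0.4259, 0.451, 0.0021]
tcp_rot: [[-1.0, 0.015, 0.0], [0.015, 1.0, 0.0], [-0.0, 0.0, -1.0]]
force: [0.7, -0.9, 2.6]
opening: 0.197
```

{"op": "send_rows", "data": {
  "moves": [
    [0, 0, 0.02, 0, 0, 0, 1],
    [0, 0, 0, 0, 0, 0, 1],
    [0, 0, 0, 0, 0, 0, 1]
  ]
}}

```text
time_s: 13.3
position: [0.4259, 0.451, 0.0021]
tcp_rot: [[-1.0, 0.015, 0.0], [0.015, 1.0, 0.0], [-0.0, 0.0, -1.0]]
force: [-0.8, -0.5, 6.7]
opening: 0.197
```

{"op": "send_rows", "data": {
  "moves": [
    [0, 0, -0.02, 0, 0, 0, 0.5],
    [0, 0, 0, 0, 0, 0, 0.2],
    [0, 0, 0, 0, 0, 0, 0],
    [0, 0, 0, 0, 0, 0, 0],
    [0, 0, 0, 0, 0, 0, 0],
    [0, 0, -0.3, 0, 0, 0, 0],
    [0, 0, -0.8, 0, 0, 0, 0],
    [0, 0, -1, 0, 0, 0, 0],
    [0, 0, -1, 0, 0, 0, 0],
    [0, 0, -1, 0, 0, 0, 0],
    [0, 0, -1, 0, 0, 0, 0],
    [0, 0, -1, 0, 0, 0, 0]
  ]
}}

```text
time_s: 14.8
position: [0.4259, 0.4511, 0.1569]
tcp_rot: [[-1.0, 0.015, 0.002], [0.015, 1.0, 0.001], [-0.002, 0.001, -1.0]]
force: [0.1, 0.2, 1.0]
opening: 0.502
```

{"op": "send_rows", "data": {
  "moves": [
    [0, 0, -1, 0, 0, 0, 0],
    [0, 0, -0.5, 0, 0, 0, 1],
    [0, 0, 0, 0, 0, 0, 1],
    [0, 0, 0, 0, 0, 0, 1]
  ]
}}

```text
time_s: 15.3
position: [0.4252, 0.4505, 0.1911]
tcp_rot: [[-1.0, 0.015, -0.001], [0.015, 1.0, -0.001], [0.001, -0.001, -1.0]]
force: [0.8, -0.4, -1.0]
opening: 0.245
```

```bash
cat > d.py <<'E'
from h import *
np.set_printoptions(precision=4,suppress=True)
c=cap('wrist','w5.png')
for t,z in [('marker_mid',.0085),('press_well',.025),('press_hinge',.073),('press_pad',.14)]:
  for n in ['wrist','top','scene']:
    if t=='marker_mid' or n!='wrist':pass
    if n!='wrist': c2=cap(n)
    else: c2=c
    for r in models.landmark_of(n,t)[:1]: print(n,t,r['confidence'],r['point'],atz(c2,r['point'],z))
c=cap('top','t5.png'); i=c['img'][120:320,200:460,::-1];cv2.imwrite('pics/t5z.png',cv2.resize(i,(780,600)))
for r in models.masks_of('top','marker_mid')[:1]:
    P=cloud(c,r['mask'].astype(bool));print(r['confidence'],r['extent'],P.min(0),P.max(0),np.median(P,0))
A=cloud(c,np.ones((400,640),bool))
Q=A[(A[:,0]>.43)&(A[:,0]<.51)&(A[:,1]>.275)&(A[:,1]<.34)&(A[:,2]>.11)&(A[:,2]<.16)]
print('pad region',len(Q),Q.min(0),Q.max(0),Q.mean(0))
E
python3 d.py; python3 to.py .47 .303 .17
```

```text
wrist marker_mid 0.81 [324.9, 218.4] [0.4741 0.4525 0.0085]
top marker_mid 0.63 [243.8, 218.6] [0.4794 0.4549 0.0085]
scene marker_mid 0.59 [365.4, 292.3] [0.4815 0.4449 0.0085]
wrist press_well 0.59 [158.1, 217.8] [0.4649 0.2631 0.025 ]
top press_well 0.8 [328.6, 223.2] [0.4678 0.2625 0.025 ]
wrist press_hinge 0.95 [65.1, 229.2] [0.4584 0.1924 0.073 ]
top press_hinge 0.77 [363.0, 224.4] [0.4628 0.1891 0.073 ]
scene press_hinge 0.8 [319.2, 185.6] [0.4594 0.1901 0.073 ]
wrist press_pad 0.98 [139.1, 276.2] [0.4713 0.3049 0.14  ]
top press_pad 0.63 [304.6, 217.6] [0.4733 0.3067 0.14  ]
scene press_pad 0.91 [338.1, 192.6] [0.4728 0.3063 0.14  ]
0.54 [241.6, 192.6, 251.3, 222.8] [ 0.4735  0.4427 -0.0024] [0.5416 0.4595 0.0221] [0.5072 0.4497 0.0151]
pad region 405 [0.4508 0.2754 0.1119] [0.4904 0.3273 0.15  ] [0.4697 0.3042 0.137 ]
t 16.45 p [0.4258 0.4509 0.1918] units tool [-1.86 -5.89  0.87] yaw x 179.16 z [-0. -0. -1.] F [-0.2  -0.16 -0.36] open 0.004
```

View pics/t5z.png

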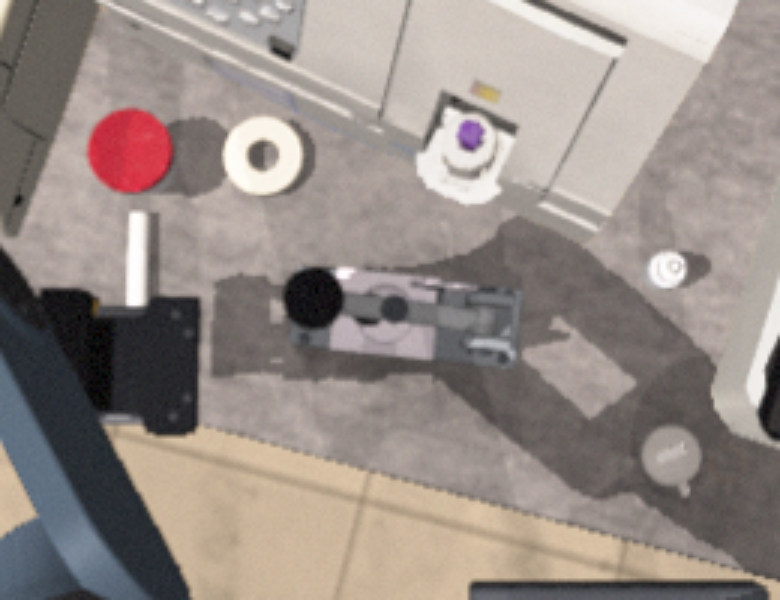

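View pics/w5.png

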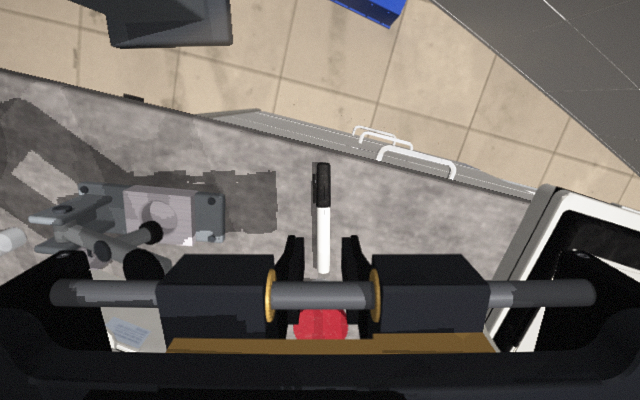

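{"op": "send_rows", "data": {
  "moves": [
    [0, -0.4, 0, 0, 0, 0, 1],
    [-0.2, -0.8, 0, 0, 0, 0, 1],
    [-0.3, -0.9, 0, 0, 0, 0, 1],
    [-0.4, -0.9, 0, 0, 0, 0, 1],
    [-0.4, -0.9, 0, 0, 0, 0, 1],
    [-0.3, -0.9, 0.2, 0, 0, 0, 1],
    [-0.2, -0.8, 0.3, 0, 0, 0, 1],
    [-0.1, -0.4, 0.3, 0, 0, 0, 1],
    [0, 0, 0, 0, 0, 0, 1],
    [0, 0, 0, 0, 0, 0, 1]
  ]
}}

```text
time_s: 17.7
position: [0.471, 0.3007, 0.1718]
tcp_rot: [[-1.0, 0.014, 0.0], [0.014, 1.0, 0.0], [-0.0, 0.0, -1.0]]
force: [0.1, 0.4, -0.0]
opening: 0.008
```

```bash
python3 to.py .4715 .300 .15; python3 -c "
from h import *
c=cap('scene','s6.png');i=c['img'][140:280,240:440,::-1];cv2.imwrite('pics/s6z.png',cv2.resize(i,(800,560),interpolation=cv2.INTER_CUBIC))"
```

```text
t 17.7 p [0.471  0.3007 0.1718] units tool [-0.02 -0.03  0.87] yaw x 179.18 z [ 0.e+00  4.e-04 -1.e+00] F [ 0.13  0.4  -0.04] open 0.008
```

View pics/s6z.png

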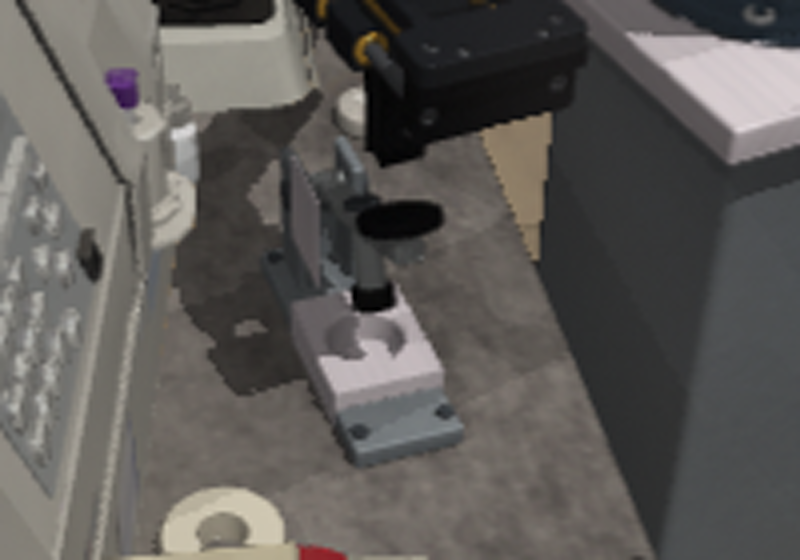

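{"op": "send_rows", "data": {
  "moves": [
    [0, 0, 0.4, 0, 0, 0, 1],
    [0, 0, 0.4, 0, 0, 0, 1],
    [0, 0, 0.2, 0, 0, 0, 1],
    [0, 0, 0.1, 0, 0, 0, 1],
    [0, 0, 0.1, 0, 0, 0, 1],
    [0, 0, 0.1, 0, 0, 0, 1],
    [0, 0, 0, 0, 0, 0, 1]
  ]
}}

```text
time_s: 18.62
position: [0.4715, 0.3006, 0.1398]
tcp_rot: [[-1.0, 0.015, 0.001], [0.015, 1.0, 0.001], [-0.001, 0.001, -1.0]]
force: [-0.7, 1.2, 4.2]
opening: 0.006
```

{"op": "send_rows", "data": {
  "moves": [
    [0, 0.08, 0.15, 0, 0, 0, 1],
    [0, 0.08, 0.15, 0, 0, 0, 1],
    [0, 0.08, 0.15, 0, 0, 0, 1],
    [0, 0, 0, 0, 0, 0, 1],
    [0, 0, 0, 0, 0, 0, 1]
  ]
}}

```text
time_s: 19.25
position: [0.4721, 0.3065, 0.1282]
tcp_rot: [[-1.0, 0.015, 0.002], [0.015, 1.0, 0.0], [-0.002, 0.0, -1.0]]
force: [2.1, 0.8, 5.7]
opening: 0.003
```

```bash
python3 to.py .4725 .315 .091; python3 -c "
from h import *
c=cap('scene','s7.png');i=c['img'][140:280,240:440,::-1];cv2.imwrite('pics/s7z.png',cv2.resize(i,(800,560),interpolation=cv2.INTER_CUBIC))"
```

```text
t 19.25 p [0.4721 0.3065 0.1282] units tool [-0.01  0.34  1.49] yaw x 179.16 z [ 1.7e-03  4.0e-04 -1.0e+00] F [2.14 0.81 5.72] open 0.003
```

View pics/s7z.png

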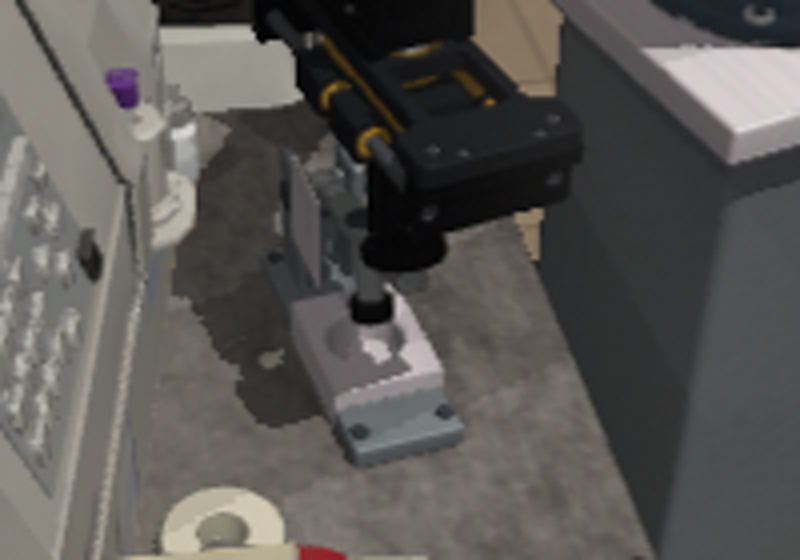

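{"op": "send_rows", "data": {
  "moves": [
    [0, 0.06, 0.2, 0, 0, 0, 1],
    [0, 0.06, 0.2, 0, 0, 0, 1],
    [0, 0.06, 0.2, 0, 0, 0, 1],
    [0, 0.06, 0.2, 0, 0, 0, 1],
    [0, 0.05, 0.2, 0, 0, 0, 1],
    [0, 0.03, 0.15, 0, 0, 0, 1],
    [0, 0.02, 0.1, 0, 0, 0, 1],
    [0, 0, 0.1, 0, 0, 0, 1],
    [0, 0, 0, 0, 0, 0, 1],
    [0, 0, 0, 0, 0, 0, 1]
  ]
}}

```text
time_s: 20.55
position: [0.4732, 0.3164, 0.0955]
tcp_rot: [[-1.0, 0.015, 0.005], [0.015, 1.0, 0.003], [-0.004, 0.004, -1.0]]
force: [0.9, 3.9, 8.2]
opening: 0.002
```

```bash
python3 to.py .4725 .315 .091; python3 to.py .4725 .315 .091
```

```text
t 20.55 p [0.4732 0.3164 0.0955] units tool [ 0.03 -0.06  0.18] yaw x 179.12 z [ 0.0045  0.0035 -1.    ] F [0.91 3.9  8.17] open 0.002
t 20.55 p [0.4732 0.3164 0.0955] units tool [ 0.03 -0.06  0.18] yaw x 179.12 z [ 0.0045  0.0035 -1.    ] F [0.91 3.9  8.17] open 0.002
```

{"op": "send_rows", "data": {
  "moves": [
    [0, 0.03, 0.1, 0, 0, 0, 1],
    [0, 0.02, 0.07, 0, 0, 0, 1],
    [0, 0, 0, 0, 0, 0, 1],
    [0, 0, 0, 0, 0, 0, 1]
  ]
}}

```text
time_s: 21.05
position: [0.4733, 0.3171, 0.0913]
tcp_rot: [[-1.0, 0.015, 0.004], [0.015, 1.0, 0.002], [-0.004, 0.002, -1.0]]
force: [1.2, 1.9, 8.9]
opening: 0.006
```

```bash
python3 to.py .4725 .315 .091; cat > e.py <<'E'
from h import *
import sys
np.set_printoptions(precision=4,suppress=True)
k=sys.argv[1]
for n,(r0,r1,c0,c1) in {'scene':(160,260,270,400),'top':(180,270,260,390)}.items():
    c=cap(n,f'{n}{k}.png');i=c['img'][r0:r1,c0:c1,::-1];cv2.imwrite(f'pics/{n}{k}z.png',cv2.resize(i,None,fx=6,fy=6,interpolation=cv2.INTER_CUBIC))
    for r in models.landmark_of(n,'press_pad')[:1]: print(n,r['confidence'],r['point'],atz(c,r['point'],.091),atd(c,r['point']))
    A=cloud(c,np.ones((400,640),bool))
    # lever top profile along handle dir
    h=np.array([.105,.9945]); H=np.array([.459,.191]); d=A[:,:2]-H; s=d@h; w=d@[h[1],-h[0]]
    for s0 in np.arange(.03,.15,.01):
        q=A[(abs(s-s0)<.005)&(abs(w)<.006)&(A[:,2]>.05)]
        if len(q)>2: print(round(s0,3),len(q),np.median(q[:,2]).round(4),end=' | ')
    print()
E
python3 e.py 8
```

```text
t 21.05 p [0.4733 0.3171 0.0913] units tool [ 0.03 -0.09  0.01] yaw x 179.14 z [ 0.0044  0.0024 -1.    ] F [1.2  1.85 8.87] open 0.006
scene 0.77 [342.3, 215.6] [0.4685 0.3189 0.091 ] [0.4718 0.3251 0.0971]
0.03 12 0.0763 | 0.04 15 0.0774 | 0.05 16 0.0764 | 0.06 8 0.0764 | 0.07 48 0.0813 | 0.08 231 0.4467 | 0.09 13 0.0772 | 0.1 7 0.4299 | 0.11 11 0.4321 | 0.12 15 0.4321 | 0.13 31 0.4317 | 0.14 243 0.2159 | 
0.03 25 0.0792 | 0.04 39 0.2043 | 0.05 34 0.2033 | 0.06 62 0.3991 | 0.07 71 0.4759 | 0.08 61 0.4701 | 0.09 71 0.4297 | 0.1 71 0.4324 | 0.11 69 0.4339 | 0.12 68 0.4345 | 0.13 68 0.4345 | 0.14 65 0.4345 |
```

View pics/scene8z.png

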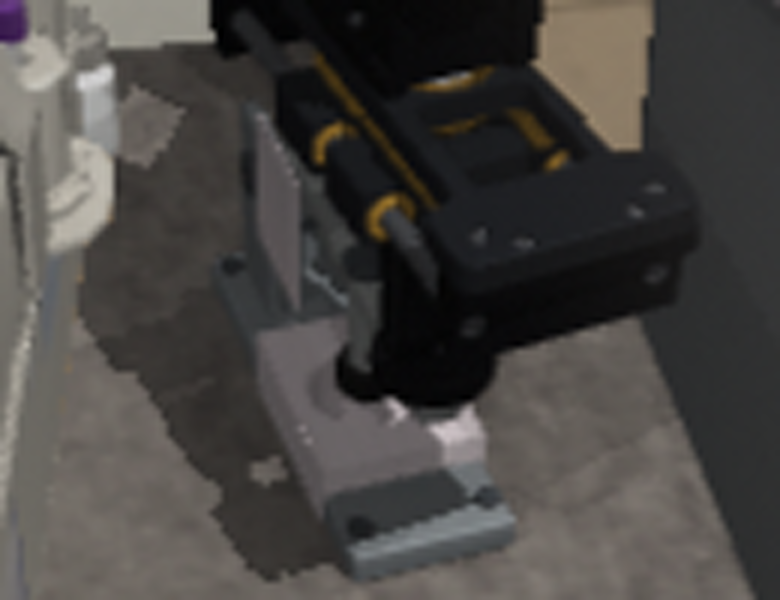

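View pics/top8z.png

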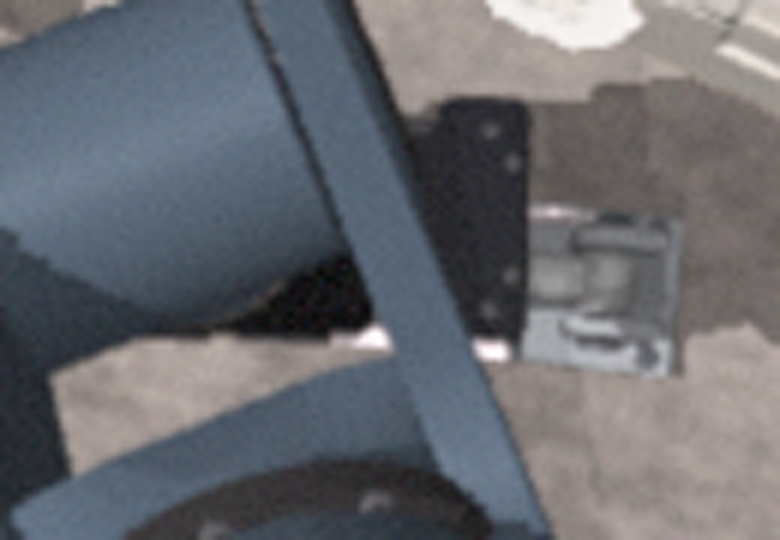

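{"op": "send_rows", "data": {
  "moves": [
    [0, 0, 0, 0, 0, 0, 1],
    [0, 0, 0, 0, 0, 0, 1],
    [0, 0, 0, 0, 0, 0, 1],
    [0, 0, 0, 0, 0, 0, 1],
    [0, 0, 0, 0, 0, 0, 1],
    [0, 0, 0, 0, 0, 0, 1],
    [0, 0, 0, 0, 0, 0, 1],
    [0, 0, 0, 0, 0, 0, 1],
    [0, 0, 0, 0, 0, 0, 1],
    [0, 0, 0, 0, 0, 0, 1],
    [0, 0, 0, 0, 0, 0, 1],
    [0, 0, 0, 0, 0, 0, 1]
  ]
}}

```text
time_s: 22.75
position: [0.4733, 0.3171, 0.0913]
tcp_rot: [[-1.0, 0.015, 0.005], [0.015, 1.0, 0.002], [-0.004, 0.003, -1.0]]
force: [1.1, 1.5, 10.1]
opening: 0.006
```

```bash
python3 to.py .4725 .315 .091; python3 - <<'E'
from h import *
# lever slope: accumulate scene depth on the bar top (z .06-.09), s .025-.095
L=[]
for k in range(3):
    c=cap('scene');A=cloud(c,np.ones((400,640),bool))
    h=np.array([.105,.9945]); d=A[:,:2]-[.459,.191]; s=d@h; w=d@[h[1],-h[0]]
    m=(s>.02)&(s<.062)&(abs(w)<.006)&(A[:,2]>.066)&(A[:,2]<.09); L.append(np.c_[s[m],A[m,2]])
L=np.vstack(L);p=np.polyfit(L[:,0],L[:,1],1);print(len(L),'slope',p,np.std(L[:,1]-np.polyval(p,L[:,0])))
E
```

```text
t 22.75 p [0.4733 0.3171 0.0913] units tool [ 0.03 -0.09  0.01] yaw x 179.14 z [ 0.0045  0.0025 -1.    ] F [ 1.09  1.49 10.08] open 0.006
161 slope [0.00916036 0.07574629] 0.0024925533002444775
```

{"op": "send_rows", "data": {
  "moves": [
    [0, 0, 0, 0, 0, 0, 1],
    [0, 0, 0, 0, 0, 0, 1],
    [0, 0, 0, 0, 0, 0, 1],
    [0, 0, 0, 0, 0, 0, 1],
    [0, 0, 0, 0, 0, 0, 1],
    [0, 0, 0, 0, 0, 0, 1],
    [0, 0, 0, 0, 0, 0, 1],
    [0, 0, 0, 0, 0, 0, 1],
    [0, 0, 0, 0, 0, 0, 1],
    [0, 0, 0, 0, 0, 0, 1],
    [0, 0, 0, 0, 0, 0, 1],
    [0, 0, 0, 0, 0, 0, 1]
  ]
}}

```text
time_s: 24.4
position: [0.4733, 0.3171, 0.0913]
tcp_rot: [[-1.0, 0.015, 0.005], [0.015, 1.0, 0.002], [-0.005, 0.003, -1.0]]
force: [1.8, 1.6, 8.5]
opening: 0.009
```

{"op": "send_rows", "data": {
  "moves": [
    [0, 0, 0, 0, 0, 0, 1],
    [0, 0, 0, 0, 0, 0, 1],
    [0, 0, 0, 0, 0, 0, 1],
    [0, 0, 0, 0, 0, 0, 1],
    [0, 0, 0, 0, 0, 0, 1],
    [0, 0, 0, 0, 0, 0, 1],
    [0, 0, 0, 0, 0, 0, 1],
    [0, 0, 0, 0, 0, 0, 1],
    [0, 0, 0, 0, 0, 0, 1],
    [0, 0, 0, 0, 0, 0, 1],
    [0, 0, 0, 0, 0, 0, 1],
    [0, 0, 0, 0, 0, 0, 1]
  ]
}}

```text
time_s: 25.9
position: [0.4733, 0.3171, 0.0913]
tcp_rot: [[-1.0, 0.015, 0.004], [0.015, 1.0, 0.002], [-0.004, 0.002, -1.0]]
force: [1.3, 2.3, 8.9]
opening: 0.005
```

```bash
python3 -c "
from h import *
c=cap('scene','s9.png');c=cap('top','t9.png');bot" ; python3 to.py .4725 .315 .091
```

```text
t 26.0 p [0.4733 0.3171 0.0913] units tool [ 0.03 -0.09  0.01] yaw x 179.14 z [ 0.0045  0.0025 -1.    ] F [1.6  1.89 9.42] open 0.005
```

View pics/t9.png

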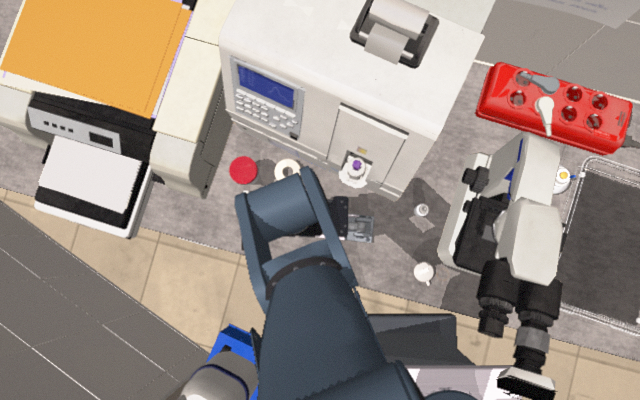

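```bash
python3 -c "
from rig import bot
print(bot.hand_in())"
```

```text
the job is handed in; nothing more can be done
None
```

The job is handed in at about 26 s, with the arm still holding the lever level.

**Marker:** I gripped it by its cap, lifted it 2 mm and drew it out straight from under the foot, so the foot was not pressed onto it. I then lowered it onto the worktop until the force showed light contact (about 7 N) and let go. The wrist camera and depth show it flat at about (0.474, 0.452), about 19 cm from the well. In the last top picture the arm hides it, so I last saw it just before pressing the lever.

**Lever:** I pushed it down by the black pad with the fingers shut and held it for about 5 s before handing in.
- **Position:** the tool tip stayed steady at 91.3 mm, against 91 mm for level.
- **Force:** the push was 8.5 to 10 N, against about 9 N expected.
- **Slope:** the depth picture put the bar within about 0.01 rad of level, though the readings were noisy (about 2.5 mm scatter). I could not read the gauge mark directly.

**Other things:** the cup, tape, dropper and counter look unmoved in the last top picture, with the tape partly hidden by the arm.

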